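# Hook a drying shelf into the slotted rack and lock it

### The arm

A 7-joint arm with a two-finger parallel gripper is mounted at the origin on the work surface. World frame = base frame: x ahead of the robot, y to its left, z up, the work surface at z = 0. Lengths are in m, angles in rad, forces in N, time in s.
With the tool pointing down it reaches from about 0.4 to 0.9 m from the base axis. Payload 5.5 kg.
Tool frame: the origin (TCP) lies on the mounting face of the last link; the fingertips stand 178 mm ahead of it and the grasp point (between the pads) lies 159 mm ahead of it; z points along the fingers, y is the line along which they close (so a half turn about z gives the same grasp; the last joint's range is limited). The gripper opens to 92 mm and grips with 3 to 60 N. Pads are 19 mm wide; open, the fingers measure 130 mm over their backs; the gripper's body (75 mm by 190 mm) begins 47 mm behind the grasp point.
Start: joints at [1.605, 0.501, -0.427, 1.55, 0.221, 1.138, -0.21], TCP at [0.147, -0.633, 0.405] pointing down, gripper open.
Joint ranges: [-2.88, 2.88], [-0.31, 2.03], [-1.54, 1.56], [0.2, 2.42], [-1.41, 4.55], [0.19, 2.02], [-2.57, 2.57]. Speed limits (rad/s): [2.57, 2.57, 3.14, 3.14, 3.14, 3.14, 3.14].

### API

Orientations are given as a unit quaternion [w, x, y, z].
In Python, from rig import env gives the robot as it stands.
- The arm moves only by the tool drive_tool, never from a script. Its argument "plan" is a list of rows, each an object with "grip": the opening, from 0 (shut) to 1 (fully open); "dp": the shift along the tool's x, y, z in mm, a list of three; "rot": the turn, a rotation vector about the tool's x, y, z in degrees, a list of three. In form: [{"grip": grip, "dp": [dx, dy, dz], "rot": [wx, wy, wz]}, ...]. A call has 1 to 8 rows; each row shifts and turns the commanded pose from where the row before left it, along the tool's axes as they then stand; what a row does not reach is not made up. A row lasts 1/10 s, in which the tool goes at most 50 mm and 8.59 degrees, less where a joint would pass 70% of its speed; a pose out of reach is approached as far as the arm can. A call with a gripper value outside its range is refused whole. The fingers move at their own pace and stop on an object; "grip_force" is the grip in N (left out, the last holds). Time passes only in rows, so rows that do not move let the fingers close. It gives the time, the measured TCP pose, the force, the opening and the grip force at its end, in the units of the state.
- env.state(): the state, without advancing time (a new reading comes with each control period).
- env.camera(name): name is "side" or "top"; returns a dict with "img" (384x512x3 uint8, red, green, blue), "intrinsics" (3x3 intrinsics, pixels), "R" (3x3) and "t" (3): a world point X has camera coordinates R X + t. Camera axes: x right, y down, z forward; pixel columns grow to the right and rows downward; lengths in m; the calibration is good to about 2 mm. A picture is of the moment at which its call begins. There is no depth.
- env.job_done(): hands the job in; it is judged then, once.
The state is a dict: "t": time; "joint_positions": joint angles; "qd": joint speeds; "joint_torque": joint torques, N m; "position": TCP position; "orientation": TCP orientation; "wrist_force": force on the tool from outside, world axes, zero at the start; "ft_torque": the same for the moment, N m; "finger_gap": finger opening in m; "gripper_force": force on a finger pad.
Only numpy, scipy, OpenCV 4.12 (cv2) and the standard library are available. Lean on these libraries where they do the work, as an engineer would, in place of code of your own. Each camera call takes 0.05 s, during which the arm holds its last target. There are 200 camera calls.

### The job

Pick up the loose metal drying shelf by its upright rib, hook its two claws into the upper pair of slots in the rack's uprights, and press it straight down until it is fully home and the rack's sprung pawl has snapped back over the shelf's tongue; then let go. Feel your way in and press no harder than the pawl needs, never forcing shelf against rack, and leave the brush jar, bottle, paint jar and figurine standing where they are.

Things in the scene. Friction and masses are not known exactly. Their poses are not given: they have to be found in the camera images.
- rack: Drying rack fixed to the bench, wooden foot 170 mm wide (y), 12 mm thick, x -20 to +90 mm, carrying a steel head: two slotted upright strips 24 mm wide, 4 mm thick, centred at y = -50 and +50 mm, top at 191 to 211 mm. Origin: on the bench under the strips' front faces, midway. x level from the front (shelf side, robot side within 0.35 rad) to the back, y along the row, z up.
- rack_slots (a point): Fixed to the foot: centre between the two upper slots on the strips' front faces if the head were clamped at its lowest, 170 mm up. The head (strips, slots, pawl) is in truth clamped anywhere from 0 to 20 mm higher, which no reading shows: feel or see it. Sideways and in depth it is exact. Slots 10 mm wide, 30 mm tall, through. A lower pair, 90 mm below, is not used.
- rack_entry (a point): Fixed to the foot (axes as rack): where the shelf's grip point is when the claws are centred in the upper slots and the back plate touches the strips, head at its lowest: x -45, y 0, z 168 mm from the rack origin. The true height is 0 to 20 mm more; 2 mm above or below it, or 2.5 mm aside, still enters. Further off, the claws butt on the strip 10.5 mm short.
- rack_seat (a point): Fixed to the foot: where the grip point is when the shelf is fully down, its claw necks resting on the slots' lower edges, head at its lowest: x -45, y 0, z 146 mm from the rack origin, 22 mm under rack_entry; play lets it sag 2 mm more. The true height is 0 to 20 mm more, as for rack_entry. The stop there is rigid.
- shelf_grip (a point): Grip point of the loose aluminium drying shelf: centre of its upright rib, 29 mm above the shelf's underside; z up, x towards its claws. The shelf starts flat on the bench. Rib 10 mm thick (y), 60 mm long (x), from 4 to 54 mm above the underside; grip it across its thickness, from above. It mounts with its x along the rack's x.
- shelf: The loose shelf, 0.25 to 0.45 kg; origin at the centre of the deck's underside, axes as the grip point, which is at x = +10 mm. Deck 110 (x) by 150 (y) by 4 mm. Back plate on the rear edge, 4 mm thick, 150 wide, 60 tall, rear face at x = +55 mm. A tongue stands 10.5 mm out of the middle of the rear face, 30 mm wide, from 8.5 to 12.5 mm above the underside.
- shelf_claws (a point): Midway between the shelf's two claws, on the back plate's rear face, 31 mm above the underside. Claws 5 mm wide at y = -50 and +50 mm, standing 10.5 mm out: a neck 38 to 44 mm above the underside, ending in a lip 5 mm thick that hangs down to 18 mm above the underside. The lips hook behind the 4 mm strips with 1.5 mm play.
- pawl (a joint): Sprung steel pawl, 24 mm wide, 34 mm long, hinged between the strips, leaning down and forwards. Angle in rad: 0 at rest; the tongue pushes it back to about 0.2 on its way down; it snaps back to 0 over the tongue when the shelf is home. Passing it takes about 6 to 12 N downwards, more than the shelf's weight; over 15 to 20 N is too rough (40 N between shelf and rack in all).
- brush_jar: Bystander: glass jar of paint brushes, 72 mm across, about 190 mm tall over the brushes; origin at the centre of its underside.
- dropper: Bystander: small amber dropper bottle with a rubber top, 32 mm across, 98 mm tall; origin at the centre of its underside.
- paint_pot: Bystander: small paint jar, 56 mm across, 60 mm tall; origin at the centre of its underside.
- figurine: Bystander: small terracotta figurine, 44 mm across, 73 mm tall; origin at the centre of its underside.
Things that resemble listed ones, but are neither listed nor needed, are in the scene too. There is more than one size of the rack; the job needs the middle-sized.

How it is judged:
By the outcome, as a careful person would: the job done as asked, in the order asked, and still so for the second after the job is handed in, with the robot touching nothing.
It also fails if it takes over 64 s, if anything falls off the work surface, if the arm or the gripper's body presses on something with over 40 N, if the wrist force passes 120 N, or if a joint passes its speed limit or range.

## Working session

There is one attempt and no reset: what is moved stays moved. The work goes in short steps, Python scripts to look and compute and a tool call to move; the robot and the scene stay as the last step left them, time stands still between calls to the robot, and variables do not carry over. Pictures are saved under pics/ and viewed, at most 10 in all, crops included, and the job is handed in when it is done.

Besides the shell and the picture viewer there is one more tool, called after "Call:" by a JSON object that holds its "fn" and its "kwargs", one argument or row to a line. drive_tool: Moves the arm, as the interface text tells. Its arguments: {"type":"object","properties":{"plan":{"type":"array"},"grip_force":{"type":"number"}},"required":["plan"]}

```bash
ls; mkdir -p pics; python3 - <<'E'
from rig import env
import cv2,pickle
d={}
for n in("side","top"):
    c=env.camera(n);d[n]=c;cv2.imwrite(f"pics/{n}0.png",c["img"][...,::-1]);print(n,c["intrinsics"],c["R"],c["t"])
pickle.dump(d,open("cam0.pkl","wb"))
s=env.state();print(s)
E
```

```text
pics
side [[352.25929681   0.         259.2359736 ]
 [  0.         352.25929681 187.82469339]
 [  0.           0.           1.        ]] [[-0.96729078 -0.25341084  0.01146682]
 [-0.17990515  0.65344157 -0.73528787]
 [ 0.17883702 -0.71330012 -0.67765792]] [0.4565527  0.18799786 0.94754744]
top [[408.47233782   0.         255.05713069]
 [  0.         408.47233782 196.0209427 ]
 [  0.           0.           1.        ]] [[-0.00910357 -0.99995777  0.00125653]
 [-0.9746601   0.00859238 -0.22352595]
 [ 0.22350572 -0.00325957 -0.97469717]] [0.0141125  0.52706867 1.41578485]
{'t': 0.1, 'joint_positions': array([ 1.60519826,  0.50174618, -0.42682921,  1.55135309,  0.22083036,
        1.13832749, -0.21028549]), 'qd': array([ 0.00060157,  0.0001808 ,  0.00180848, -0.00438328,  0.00107448,
        0.00099075,  0.00042559]), 'joint_torque': array([-1.04743606e-02, -5.67869103e+01, -5.83786368e+00, -2.79919446e+01,
       -6.89536077e-02,  2.41392874e-02,  3.53161784e-05]), 'position': array([ 0.14730779, -0.63275045,  0.40378551]), 'orientation': array([-8.81758141e-04,  9.93457685e-01,  1.14197392e-01, -8.34046992e-05]), 'wrist_force': array([-0.49070297,  0.23893973,  0.35548379]), 'ft_torque': array([-0.015062  ,  0.03670535, -0.01883429]), 'gripper_force': 0.0, 'finger_gap': 0.09186561003314939}
```

View pics/side0.png

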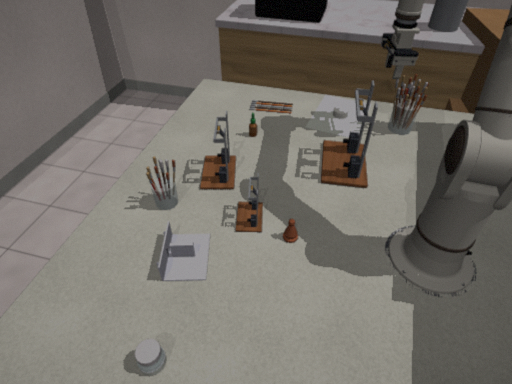

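View pics/top0.png

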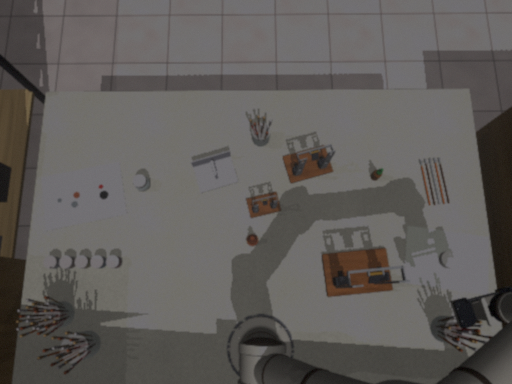

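The top view shows three racks: small at (263,204), medium at (308,165) and large at (357,271). At about 310 px/m the (308,165) foot, about 48 px wide, fits 170 mm. The loose shelf is at (215,172). I'll confirm in one enlarged crop.

```bash
cat >h.py <<'E'
import numpy as np,cv2
def ray(c,p):
    d=c["R"].T@np.linalg.inv(c["intrinsics"])@np.array([p[0],p[1],1.]); return -c["R"].T@c["t"],d
def onz(c,p,z):
    o,d=ray(c,p); return o+d*(z-o[2])/d[2]
def proj(c,X):
    q=c["intrinsics"]@(c["R"]@np.asarray(X,float)+c["t"]); return q[:2]/q[2]
def tri(c1,p1,c2,p2):
    A=[];b=[]
    for c,p in((c1,p1),(c2,p2)):
        o,d=ray(c,p);d/=np.linalg.norm(d);P=np.eye(3)-np.outer(d,d);A.append(P);b.append(P@o)
    return np.linalg.lstsq(np.vstack(A),np.hstack(b),rcond=None)[0]
E
python3 - <<'E'
import pickle,numpy as np,cv2
from h import *
d=pickle.load(open("cam0.pkl","rb"))
t=d["top"];s=d["side"]
a=t["img"][125:205,180:340];b=s["img"][105:285,140:300]
A=cv2.resize(a,(800,400),interpolation=cv2.INTER_CUBIC)
A=np.clip(A*1.5,0,255).astype(np.uint8)
cv2.imwrite("pics/top_crop.png",A[...,::-1])
B=cv2.resize(b,(533,600),interpolation=cv2.INTER_CUBIC) if 0 else cv2.resize(b,(600,600*180//160))[:600]
cv2.imwrite("pics/side_crop.png",cv2.resize(s["img"][105:285,140:300],(533,600),interpolation=cv2.INTER_CUBIC)[...,::-1])
h=cv2.cvtColor(t["img"],cv2.COLOR_RGB2HSV)
m=((h[...,0]<14)&(h[...,1]>110)&(h[...,2]>40)).astype(np.uint8)
n,l,st,ce=cv2.connectedComponentsWithStats(cv2.morphologyEx(m,cv2.MORPH_CLOSE,np.ones((3,3))))
for i in range(1,n):
    if st[i,4]>60:
        pts=np.argwhere(l==i)[:,::-1].astype(np.float32)
        w=np.array([onz(t,p,.012)[:2] for p in pts],np.float32)
        print(st[i],cv2.minAreaRect(w))
h=cv2.cvtColor(s["img"],cv2.COLOR_RGB2HSV)
m=((h[...,0]<14)&(h[...,1]>110)&(h[...,2]>40)).astype(np.uint8)
n,l,st,ce=cv2.connectedComponentsWithStats(m)
for i in range(1,n):
    if st[i,4]>100:print("s",st[i])
E
```

```text
[283 153  49  29 581] ((0.6628553867340088, -0.19029738008975983), (0.1048601046204567, 0.16332150995731354), 15.022051811218262)
[247 199  32  18 241] ((0.504991888999939, -0.019872404634952545), (0.06758008152246475, 0.10836471617221832), 11.967790603637695)
[248 236   9   9  68] ((0.3739165961742401, 0.02186109870672226), (0.02915504015982151, 0.029170850291848183), 89.48615264892578)
[ 323  249   69   47 1939] ((0.2574895918369293, -0.3513485789299011), (0.1472889930009842, 0.22984395921230316), 5.23030948638916)
s [ 321  141   46   46 1324]
s [200 156  35  33 785]
s [236 202  26  30 543]
s [283 219  15  23 220]
```

View pics/top_crop.png

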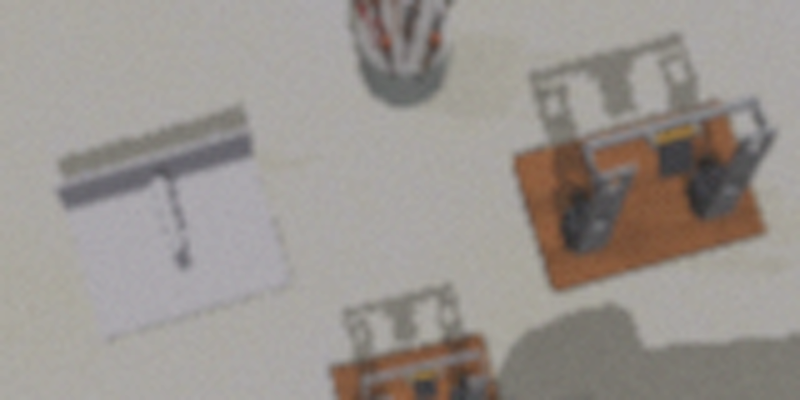

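View pics/side_crop.png

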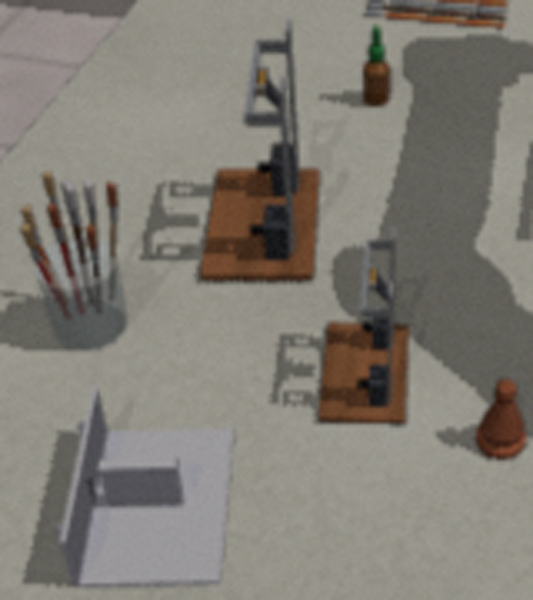

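The crops confirm it: medium rack foot at top (308,165), strips and clamp blocks towards the robot, yellow-marked pawl between the strips. The shelf at (215,172) has its back plate away from the robot, and both are yawed about +15°. The small rack (263,204) and large rack (357,271) are decoys. Next I'll measure precisely.

```bash
cat >m.py <<'E'
from h import *
def avg(env,n,k):
    c=env.camera(n);im=c["img"].astype(float)
    for _ in range(k-1): im+=env.camera(n)["img"]
    c["img"]=(im/k).astype(np.uint8);return c
def blob(c,fn,x0,y0,x1,y1,S=4):
    a=cv2.resize(c["img"][y0:y1,x0:x1],None,fx=S,fy=S,interpolation=cv2.INTER_CUBIC)
    m=cv2.morphologyEx(fn(a).astype(np.uint8),cv2.MORPH_OPEN,np.ones((5,5)))
    n,l,st,_=cv2.connectedComponentsWithStats(m);i=1+np.argmax(st[1:,4])
    k=np.max(cv2.findContours((l==i).astype(np.uint8),cv2.RETR_EXTERNAL,cv2.CHAIN_APPROX_NONE)[0],axis=0) if 0 else max(cv2.findContours((l==i).astype(np.uint8),0,cv2.CHAIN_APPROX_NONE)[0],key=len)
    p=k[:,0].astype(float); return (p+.5)/S-.5+[x0,y0], m
def side(P,yaw,axis,sgn):
    "robust extreme line: P Nx2 world; returns (offset along axis, slope angle)"
    e=np.array([[np.cos(yaw),np.sin(yaw)],[-np.sin(yaw),np.cos(yaw)]])
    q=P@e.T;u=q[:,axis]*sgn;v=q[:,1-axis]
    lo,hi=v.min(),v.max();k=(u>u.max()-.012)&(v>lo+.15*(hi-lo))&(v<hi-.15*(hi-lo))
    v,u=v[k],u[k]
    for _ in range(4):
        f=np.polyfit(v,u,1);r=u-np.polyval(f,v);g=abs(r)<max(.0015,1.5*np.median(abs(r)))
        v,u=v[g],u[g]
    return sgn*np.polyval(f,(lo+hi)/2),sgn*f[0]*(-1 if axis==0 else 1),len(v)
E
python3 - <<'E'
from rig import env;from m import *;import pickle
C={n:avg(env,n,8) for n in("top","side")};pickle.dump(C,open("cam1.pkl","wb"))
br=lambda a:(lambda L:(L[...,1].astype(int)>138))(cv2.cvtColor(a,cv2.COLOR_RGB2LAB))
def bl(a):
    L=cv2.cvtColor(cv2.GaussianBlur(a,(9,9),0),cv2.COLOR_RGB2LAB); return L[...,2]<129
for n,box,sb in(("top",(276,145,340,190),(184,140,245,200)),("side",(192,150,245,195),(150,220,220,285))):
    c=C[n]
    p,m=blob(c,br,*box)
    y=np.radians(15)
    P=lambda z:np.array([onz(c,q,z)[:2] for q in p])
    print(n,"foot front(z0),back(z12),left(z0),right(z12)",[np.round(x,4) for x in(side(P(0),y,0,-1),side(P(.012),y,0,1),side(P(0),y,1,1),side(P(.012),y,1,-1))])
    p,m=blob(c,bl,*sb); cv2.imwrite(f"pics/m_{n}.png",m*255)
    P=lambda z:np.array([onz(c,q,z)[:2] for q in p])
    print(n,"shelf front,backtop60,left,right",[np.round(x,4) for x in(side(P(0),y,0,-1),side(P(.06),y,0,1),side(P(0),y,1,1),side(P(.004),y,1,-1))],len(p))
    L=cv2.cvtColor(c["img"],cv2.COLOR_RGB2LAB);print(L[170,200:230:10],L[170,250],L[257,190],L[300,200])
E
cd pics; python3 -c "
import cv2,numpy as np
a=cv2.imread('m_top.png');b=cv2.imread('m_side.png');h=max(a.shape[0],b.shape[0])
f=lambda x:cv2.copyMakeBorder(x,0,h-x.shape[0],0,10,0,value=(90,0,0))
cv2.imwrite('masks.png',np.hstack([f(a),f(b)]))"
```

```text
top foot front(z0),back(z12),left(z0),right(z12) [array([ 0.6207, -0.1767, 17.    ]), array([ 0.6404, -0.1342, 16.    ]), array([-0.2787,  0.0263, 19.    ]), array([-0.2949, -0.5426, 18.    ])]
top shelf front,backtop60,left,right [array([5.947e-01, 2.260e-02, 1.120e+02]), array([7.039e-01, 3.340e-02, 9.600e+01]), array([6.69e-02, 4.14e-02, 8.90e+01]), array([-8.27e-02,  3.05e-02,  9.30e+01])] 564
[[120 129 127]
 [120 129 127]
 [120 129 127]] [120 129 129] [121 128 130] [120 128 130]
side foot front(z0),back(z12),left(z0),right(z12) [array([5.419e-01, 1.690e-02, 8.800e+01]), array([ 0.6261, -0.331 , 11.    ]), array([-2.769e-01,  1.410e-02,  9.000e+01]), array([ -1.0779, -18.3095,   6.    ])]Traceback (most recent call last):
  File "<stdin>", line 14, in <module>
  File "m.py", line 19, in side
    f=np.polyfit(v,u,1);r=u-np.polyval(f,v);g=abs(r)<max(.0015,1.5*np.median(abs(r)))
    raise TypeError("expected non-empty vector for x")
TypeError: expected non-empty vector for x
```

View pics/masks.png

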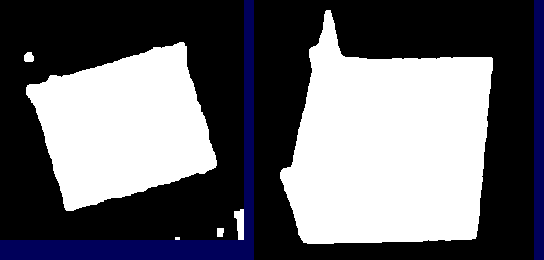

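Masks: the shelf is clean, with both measured dimensions matching 110 × 150 mm and yaw ≈ 0.294. The foot mask is broken, so I'll redo it with a gentler threshold and also get the head height.

```bash
python3 - <<'E'
import pickle;from m import *
C=pickle.load(open("cam1.pkl","rb"))
def br(a):
    h=cv2.cvtColor(cv2.GaussianBlur(a,(5,5),0),cv2.COLOR_RGB2HSV)
    m=((h[...,0]<18)|(h[...,0]>172))&(h[...,1]>85)
    return cv2.morphologyEx(m.astype(np.uint8),cv2.MORPH_CLOSE,np.ones((25,25)))
y=.294
for n,box in(("top",(276,148,340,190)),("side",(192,150,245,195))):
    c=C[n];p,m=blob(c,br,*box)
    P=lambda z:np.array([onz(c,q,z)[:2] for q in p])
    for nm,z,ax,s in(("front",0,0,-1),("back",.012,0,1),("left",0,1,1),("right",.012,1,-1)):
        try:print(n,nm,np.round(side(P(z),.262,ax,s),4))
        except Exception as e:print(n,nm,e)
    print(cv2.minAreaRect(P(.006).astype(np.float32)))
# shelf centre
e=lambda Y:np.array([[np.cos(Y),-np.sin(Y)],[np.sin(Y),np.cos(Y)]])
print("shelf ctr",e(.262)@[(.5947+.7039)/2,(.0669-.0827)/2])
a=C["top"]["img"][132:192,272:342];b=C["side"]["img"][105:195,195:245]
A=cv2.resize(a,(420,360),interpolation=cv2.INTER_CUBIC);B=cv2.resize(b,(333,600),interpolation=cv2.INTER_CUBIC)
O=np.zeros((600,760,3),np.uint8);O[:360,:420]=np.clip(A*1.4,0,255);O[:,425:758]=np.clip(B*1.4,0,255);cv2.imwrite("pics/rack.png",O[...,::-1])
E
```

```text
top front [5.405e-01 6.900e-03 1.210e+02]
top back [ 6.428e-01 -1.540e-02  3.900e+01]
top left [-2.746e-01  9.200e-03  7.500e+01]
top right [-4.384e-01 -8.200e-03  3.800e+01]
((0.6654252409934998, -0.19286563992500305), (0.1091996282339096, 0.17131653428077698), 15.407191276550293)
side front [5.40e-01 1.04e-02 9.20e+01]
side back [6.458e-01 5.200e-03 9.300e+01]
side left [-2.708e-01  6.600e-03  9.600e+01]
side right [-0.4287 -0.0443 37.    ]
((0.66411954164505, -0.18544399738311768), (0.1093844398856163, 0.17376716434955597), 15.477653503417969)
shelf ctr [0.62918811 0.16054662]
```

View pics/rack.png

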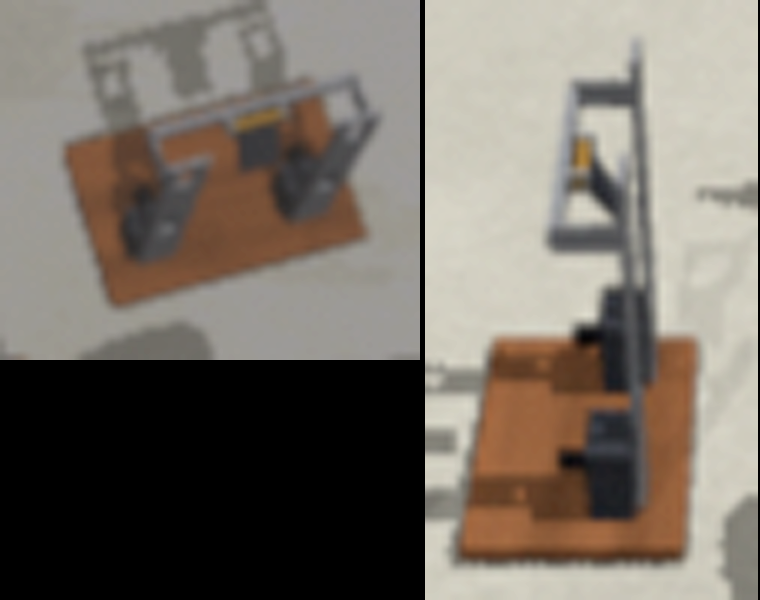

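The rack crop shows strip tops near side px (227,111) and (225,129), and in top view around (307,159) and (335,151). Rack yaw ≈ 0.27. I'll start moving: raise first, then travel towards the shelf.

Call:
{"fn": "drive_tool", "kwargs": {
  "plan": [
    {"grip": 1,"dp": [0,0,-48],"rot": [0,0,0]},
    {"grip": 1,"dp": [0,0,-48],"rot": [0,0,-3.7]},
    {"grip": 1,"dp": [0,0,-48],"rot": [0,0,0]},
    {"grip": 1,"dp": [33,-33,0],"rot": [0,0,0]},
    {"grip": 1,"dp": [33,-33,0],"rot": [0,0,0]},
    {"grip": 1,"dp": [33,-33,0],"rot": [0,0,0]},
    {"grip": 1,"dp": [33,-33,0],"rot": [0,0,0]},
    {"grip": 1,"dp": [33,-33,0],"rot": [0,0,0]}
  ]
}}

```text
t: 1.7
position: [0.2584, -0.4254, 0.5489]
orientation: [0.0, 0.989, 0.146, -0.0]
wrist_force: [0.8, -0.1, 1.0]
finger_gap: 0.0923
gripper_force: 0.0
```

```bash
cat >go.py <<'E'
import numpy as np
from scipy.spatial.transform import Rotation as Ro
def st(env):
    s=env.state();R=Ro.from_quat(np.roll(s["orientation"],-1)).as_matrix();return s,R
def delta(env,g,yaw):
    "grasp point target g -> tool shift mm, rot deg (tool axes, now)"
    s,R=st(env);y=yaw
    T=np.array([[np.cos(y),np.sin(y),0],[np.sin(y),-np.cos(y),0],[0,0,-1]])
    p=np.array(g)+[0,0,.159]
    print("t",round(s["t"],2),"pos",np.round(s["position"],4),"yaw",round(float(np.arctan2(R[1,0],R[0,0])),4),"tilt",np.round(R[:2,2],4),"F",np.round(s["wrist_force"],2),"gap",round(s["finger_gap"],4))
    print("dp",np.round(R.T@(p-s["position"])*1e3,1),"rot",np.round(Ro.from_matrix(R.T@T).as_rotvec(degrees=True),2))
E
python3 - <<'E'
from rig import env;from go import *;from h import *;import pickle
delta(env,(.6388,.1634,.15),.294)
C=pickle.load(open("cam1.pkl","rb"))
X=tri(C["top"],(317.2,155.7),C["side"],(225.9,120));print("mid strip top",X)
Y=.271;e=np.array([[np.cos(Y),-np.sin(Y)],[np.sin(Y),np.cos(Y)]])
print("rack frame",e.T@X[:2])
o=e@[.5555,-.358]
for z in(.191,.201,.211):
    for yy in(-.05,.05):
        q=[*(o+e@[0.002,yy]),z];print(z,yy,np.round(proj(C["top"],q),1),np.round(proj(C["side"],q),1))
E
```

```text
t 1.7 pos [ 0.2584 -0.4254  0.5489] yaw 0.2934 tilt [ 0.     -0.0007] F [ 0.8  -0.14  0.96] gap 0.0923
dp [ 534.5 -453.8  239.5] rot [ 0.04  0.01 -0.03]
mid strip top [ 0.63008864 -0.19802005  0.20388126]
rack frame [ 0.55408374 -0.35946467]
0.191 -0.05 [330.  152.1] [225.9 115.3]
0.191 0.05 [301.7 160. ] [224.1 133.2]
0.201 -0.05 [330.6 151.2] [225.8 112.5]
0.201 0.05 [302. 159.] [223.9 130.3]
0.211 -0.05 [331.1 150.2] [225.6 109.7]
0.211 0.05 [302.4 158.1] [223.7 127.4]
```

Call:
{"fn": "drive_tool", "kwargs": {
  "plan": [
    {"grip": 1,"dp": [36,-30,0],"rot": [0,0,0]},
    {"grip": 1,"dp": [36,-30,0],"rot": [0,0,0]},
    {"grip": 1,"dp": [36,-30,0],"rot": [0,0,0]},
    {"grip": 1,"dp": [36,-30,0],"rot": [0,0,0]},
    {"grip": 1,"dp": [36,-30,0],"rot": [0,0,0]},
    {"grip": 1,"dp": [36,-30,0],"rot": [0,0,0]},
    {"grip": 1,"dp": [36,-30,0],"rot": [0,0,0]},
    {"grip": 1,"dp": [36,-30,0],"rot": [0,0,0]}
  ]
}}

```text
t: 2.5
position: [0.4645, -0.1124, 0.5493]
orientation: [0.001, 0.989, 0.146, 0.0]
wrist_force: [1.1, -0.5, -0.2]
finger_gap: 0.0919
gripper_force: 0.0
```

Call:
{"fn": "drive_tool", "kwargs": {
  "plan": [
    {"grip": 1,"dp": [36,-30,0],"rot": [0,0,0]},
    {"grip": 1,"dp": [36,-30,0],"rot": [0,0,0]},
    {"grip": 1,"dp": [36,-30,0],"rot": [0,0,0]},
    {"grip": 1,"dp": [36,-30,0],"rot": [0,0,0]},
    {"grip": 0.5,"dp": [36,-30,0],"rot": [0,0,0]},
    {"grip": 0.5,"dp": [0,0,48],"rot": [0,0,0]},
    {"grip": 0.5,"dp": [0,0,48],"rot": [0,0,0]},
    {"grip": 0.5,"dp": [0,0,48],"rot": [0,0,0]}
  ]
}}

```text
t: 3.3
position: [0.5929, 0.0821, 0.4033]
orientation: [0.0, 0.989, 0.147, 0.001]
wrist_force: [1.4, -0.8, 0.4]
finger_gap: 0.0645
gripper_force: 0.0
```

```bash
python3 - <<'E'
from rig import env;from go import *
delta(env,(.6388,.1634,.029),.294)
E
```

```text
t 3.3 pos [0.5929 0.0821 0.4033] yaw 0.2947 tilt [0.0011 0.0001] F [ 1.35 -0.77  0.41] gap 0.0645
dp [ 67.3 -64.5 215.4] rot [ 0.02 -0.06  0.04]
```

Call:
{"fn": "drive_tool", "kwargs": {
  "plan": [
    {"grip": 0.5,"dp": [34,-32,0],"rot": [0,0,0]},
    {"grip": 0.5,"dp": [33.3,-32.5,0],"rot": [0,0,0]},
    {"grip": 0.5,"dp": [0,0,45],"rot": [0,0,0]},
    {"grip": 0.5,"dp": [0,0,45],"rot": [0,0,0]},
    {"grip": 0.5,"dp": [0,0,45],"rot": [0,0,0]},
    {"grip": 0.5,"dp": [0,0,30],"rot": [0,0,0]},
    {"grip": 0.5,"dp": [0,0,20],"rot": [0,0,0]},
    {"grip": 0.5,"dp": [0,0,0],"rot": [0,0,0]}
  ]
}}

```text
t: 4.1
position: [0.6376, 0.1619, 0.2167]
orientation: [0.0, 0.989, 0.146, -0.002]
wrist_force: [-0.0, -0.6, -0.6]
finger_gap: 0.0458
gripper_force: 0.0
```

```bash
python3 - <<'E'
from rig import env;from go import *;import cv2
delta(env,(.6388,.1634,.029),.294)
t=env.camera("top")["img"][130:210,170:270];s=env.camera("side")["img"][180:290,120:260]
O=np.hstack([cv2.resize(t,(400,320)),cv2.resize(s,(400,320))]);cv2.imwrite("pics/pre.png",np.clip(O*1.3,0,255)[...,::-1])
E
```

```text
t 4.1 pos [0.6376 0.1619 0.2167] yaw 0.2934 tilt [-0.0048 -0.0013] F [-0.03 -0.56 -0.6 ] gap 0.0458
dp [ 1.7 -1.1 28.7] rot [-0.01  0.29 -0.04][ WARN:0@2.096] global loadsave.cpp:1063 imwrite_ Unsupported depth image for selected encoder is fallbacked to CV_8U.
```

View pics/pre.png

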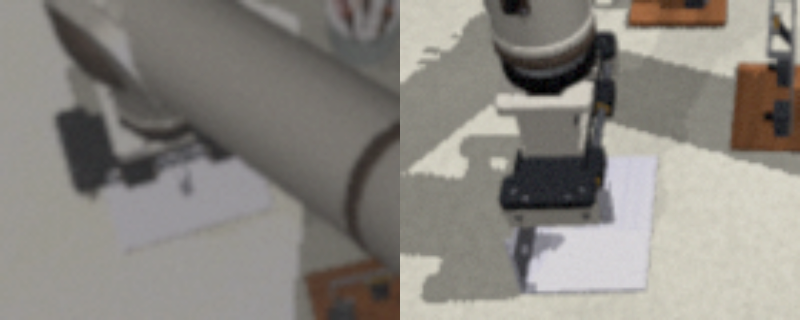

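The pre-grasp picture shows the gripper body straddling the deck with the fingers around the rib, top (150,170) and side (555,250) in the crop. I'll descend and close.

Call:
{"fn": "drive_tool", "kwargs": {
  "plan": [
    {"grip": 0.5,"dp": [1,-0.5,20],"rot": [0,0,0]},
    {"grip": 0.5,"dp": [0,0,8.5],"rot": [0,0,0]},
    {"grip": 0.5,"dp": [0,0,0],"rot": [0,0,0]},
    {"grip": 0,"dp": [0,0,0],"rot": [0,0,0]},
    {"grip": 0,"dp": [0,0,0],"rot": [0,0,0]},
    {"grip": 0,"dp": [0,0,0],"rot": [0,0,0]},
    {"grip": 0,"dp": [0,0,0],"rot": [0,0,0]},
    {"grip": 0,"dp": [0,0,0],"rot": [0,0,0]}
  ],
  "grip_force": 50
}}

```text
t: 5.0
position: [0.6394, 0.164, 0.1917]
orientation: [-0.001, 0.989, 0.146, 0.0]
wrist_force: [-0.1, 3.3, 1.1]
finger_gap: 0.0103
gripper_force: 1.2
```

```bash
python3 - <<'E'
from rig import env;from go import *
delta(env,(.6388,.1634,.029),.294)
E
```

```text
t 5.0 pos [0.6394 0.164  0.1917] yaw 0.2937 tilt [0.0004 0.0013] F [-0.12  3.27  1.1 ] gap 0.0103
dp [-0.8  0.4  3.7] rot [-0.07 -0.04 -0.02]
```

Call:
{"fn": "drive_tool", "kwargs": {
  "plan": [
    {"grip": 0,"dp": [0,0,0],"rot": [0,0,0]},
    {"grip": 0,"dp": [0,0,0],"rot": [0,0,0]},
    {"grip": 0,"dp": [0,0,0],"rot": [0,0,0]}
  ]
}}

```text
t: 5.3
position: [0.6394, 0.1641, 0.1917]
orientation: [-0.0, 0.989, 0.146, 0.0]
wrist_force: [-1.8, 2.7, 3.2]
finger_gap: 0.0099
gripper_force: 50.0
```

```bash
python3 - <<'E'
from rig import env;from go import *
delta(env,(.6388,.1634,.029),.294);print(env.state()["gripper_force"],env.state()["ft_torque"])
E
```

```text
t 5.3 pos [0.6394 0.1641 0.1917] yaw 0.294 tilt [0.0004 0.001 ] F [-1.82  2.69  3.2 ] gap 0.0099
dp [-0.8  0.5  3.7] rot [-0.05 -0.04  0.  ]
50.000723004341125 [ 0.43665067  0.2618413  -0.00558011]
```

Call:
{"fn": "drive_tool", "kwargs": {
  "plan": [
    {"grip": 0,"dp": [0,0,-10],"rot": [0,0,0]},
    {"grip": 0,"dp": [0,0,-20],"rot": [0,0,0]},
    {"grip": 0,"dp": [0,0,-40],"rot": [0,0,0]},
    {"grip": 0,"dp": [0,0,-45],"rot": [0,0,0]},
    {"grip": 0,"dp": [0,0,-45],"rot": [0,0,0]},
    {"grip": 0,"dp": [0,0,-45],"rot": [0,0,0]},
    {"grip": 0,"dp": [0,0,-45],"rot": [0,0,0]},
    {"grip": 0,"dp": [0,0,-20],"rot": [0,0,0]}
  ]
}}

```text
t: 6.1
position: [0.6396, 0.1637, 0.4679]
orientation: [-0.0, 0.989, 0.146, 0.004]
wrist_force: [0.4, 0.7, -2.7]
finger_gap: 0.0096
gripper_force: 50.0
```

Call:
{"fn": "drive_tool", "kwargs": {
  "plan": [
    {"grip": 0,"dp": [-11,17,0],"rot": [0,0,0]},
    {"grip": 0,"dp": [-18,28,0],"rot": [0,0,0.7]},
    {"grip": 0,"dp": [-22,34,0],"rot": [0,0,0.6]},
    {"grip": 0,"dp": [-22,34,0],"rot": [0,0,0]},
    {"grip": 0,"dp": [-22,34,0],"rot": [0,0,0]},
    {"grip": 0,"dp": [-22,34,0],"rot": [0,0,0]},
    {"grip": 0,"dp": [-22,34,0],"rot": [0,0,0]},
    {"grip": 0,"dp": [-22,34,0],"rot": [0,0,0]}
  ]
}}

```text
t: 6.9
position: [0.5512, -0.1218, 0.4624]
orientation: [0.001, 0.991, 0.135, -0.0]
wrist_force: [0.1, -0.5, -2.6]
finger_gap: 0.0095
gripper_force: 50.0
```

Call:
{"fn": "drive_tool", "kwargs": {
  "plan": [
    {"grip": 0,"dp": [-22,34,0],"rot": [0,0,0]},
    {"grip": 0,"dp": [-18,28,0],"rot": [0,0,0]},
    {"grip": 0,"dp": [-8,12,0],"rot": [0,0,0]},
    {"grip": 0,"dp": [0,0,0],"rot": [0,0,0]},
    {"grip": 0,"dp": [0,0,0],"rot": [0,0,0]}
  ]
}}

```text
t: 7.4
position: [0.526, -0.2032, 0.4619]
orientation: [-0.0, 0.991, 0.135, 0.0]
wrist_force: [0.0, 1.1, -2.9]
finger_gap: 0.0098
gripper_force: 50.0
```

```bash
python3 - <<'E'
from rig import env;from go import *
# grip point sits 3.7 mm under grasp: target grip z .181 -> grasp z .1847
delta(env,(.530,-.2254,.1847),.271);print(env.state()["gripper_force"],env.state()["ft_torque"])
E
```

```text
t 7.4 pos [ 0.526  -0.2032  0.4619] yaw 0.2713 tilt [0.0006 0.0004] F [ 0.04  1.13 -2.9 ] gap 0.0098
dp [ -2.2  22.5 118.2] rot [-0.01 -0.04  0.02]
49.99957323074341 [ 0.1254082  -0.00770354  0.00850364]
```

Call:
{"fn": "drive_tool", "kwargs": {
  "plan": [
    {"grip": 0,"dp": [0,22.5,0],"rot": [0,0,0]},
    {"grip": 0,"dp": [0,0,40],"rot": [0,0,0]},
    {"grip": 0,"dp": [0,0,40],"rot": [0,0,0]},
    {"grip": 0,"dp": [0,0,28],"rot": [0,0,0]},
    {"grip": 0,"dp": [0,0,10],"rot": [0,0,0]},
    {"grip": 0,"dp": [0,0,0],"rot": [0,0,0]},
    {"grip": 0,"dp": [0,0,0],"rot": [0,0,0]},
    {"grip": 0,"dp": [0,0,0],"rot": [0,0,0]}
  ]
}}

```text
t: 8.2
position: [0.5332, -0.2256, 0.3453]
orientation: [0.001, 0.991, 0.135, 0.002]
wrist_force: [0.2, 0.2, -2.0]
finger_gap: 0.0099
gripper_force: 50.0
```

```bash
python3 - <<'E'
from rig import env;from go import *;from m import *;import pickle
delta(env,(.530,-.2254,.1847),.271)
C={n:avg(env,n,6) for n in("top","side")};pickle.dump(C,open("cam2.pkl","wb"))
t=C["top"]["img"][130:205,280:380];s=C["side"]["img"][95:195,195:295]
A=cv2.resize(t,(400,300),interpolation=cv2.INTER_CUBIC);B=cv2.resize(s,(600,600),interpolation=cv2.INTER_CUBIC)
O=np.zeros((600,800,3),np.uint8);B=cv2.resize(s,(395,395),interpolation=cv2.INTER_CUBIC)
s2=cv2.resize(C["side"]["img"][95:170,205:305],(800,600),interpolation=cv2.INTER_CUBIC)
cv2.imwrite("pics/stand_s.png",np.clip(s2*1.3,0,255).astype(np.uint8)[...,::-1])
cv2.imwrite("pics/stand_t.png",np.clip(cv2.resize(t,(800,600),interpolation=cv2.INTER_CUBIC)*1.5,0,255).astype(np.uint8)[...,::-1])
E
```

```text
t 8.2 pos [ 0.5332 -0.2256  0.3453] yaw 0.2713 tilt [ 0.0032 -0.0013] F [ 0.25  0.16 -2.04] gap 0.0099
dp [-3.  -1.1  1.6] rot [ 0.12 -0.16  0.02]
```

View pics/stand_s.png

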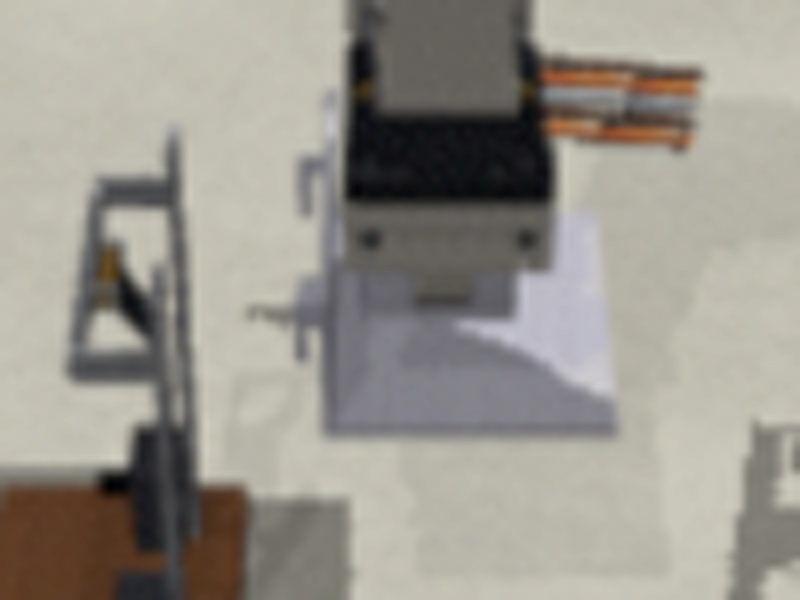

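The side crop shows the shelf held level: back plate at (330,260), far claw (310,157–213), near claw (300,282–358), strip tops at (173,127) and (158,263). I'll compare predicted and observed claw and strip positions to cancel the camera bias and get the head height.

```bash
python3 - <<'E'
from h import *;import pickle
C=pickle.load(open("cam2.pkl","rb"));s=C["side"];t=C["top"]
Y=.271;e=np.array([[np.cos(Y),-np.sin(Y)],[np.sin(Y),np.cos(Y)]])
g=np.array([.5332,-.2256,.3453-.159-.0037])
def sh(x,y,z): return [*(g[:2]+e@[x-.010,y]),g[2]+z-.029]
def pr(n,X,c=s,o=(205,95)): q=proj(c,X);print(n,np.round((q-o)*8,0))
for y in(.0475,-.0525):
    pr(f"claw top outer y{y}",sh(.0655,y,.044)); pr("  lip bottom",sh(.0655,y+.005,.018))
pr("deck front near bottom corner",sh(-.055,.075,0));pr("deck back near",sh(.055,.075,0))
for oy in(-.356,-.3595):
  o=e@[.5555,oy]
  for z in(.191,.201,.211):
    for y in(.038,-.062): pr(f"oy{oy} strip top z{z} y{y}",[*(o+e@[.002,y]),z])
  for y in(.062,-.085,.085): pr("strip/foot ",[*(o+e@[-.02 if abs(y)>.07 else 0,y]),.012 if abs(y)>.07 else .012])
E
```

```text
claw top outer y0.0475 [285. 284.]
  lip bottom [287. 350.]
claw top outer y-0.0525 [291. 142.]
  lip bottom [293. 206.]
deck front near bottom corner [611. 426.]
deck back near [315. 426.]
oy-0.356 strip top z0.191 y0.038 [154. 291.]
oy-0.356 strip top z0.191 y-0.062 [169. 149.]
oy-0.356 strip top z0.201 y0.038 [153. 268.]
oy-0.356 strip top z0.201 y-0.062 [168. 127.]
oy-0.356 strip top z0.211 y0.038 [151. 244.]
oy-0.356 strip top z0.211 y-0.062 [166. 104.]
strip/foot  [180. 695.]
strip/foot  [242. 475.]
strip/foot  [227. 733.]
oy-0.3595 strip top z0.191 y0.038 [155. 285.]
oy-0.3595 strip top z0.191 y-0.062 [169. 144.]
oy-0.3595 strip top z0.201 y0.038 [153. 262.]
oy-0.3595 strip top z0.201 y-0.062 [168. 122.]
oy-0.3595 strip top z0.211 y0.038 [152. 239.]
oy-0.3595 strip top z0.211 y-0.062 [167. 100.]
strip/foot  [181. 690.]
strip/foot  [243. 471.]
strip/foot  [228. 728.]
```

View pics/stand_t.png

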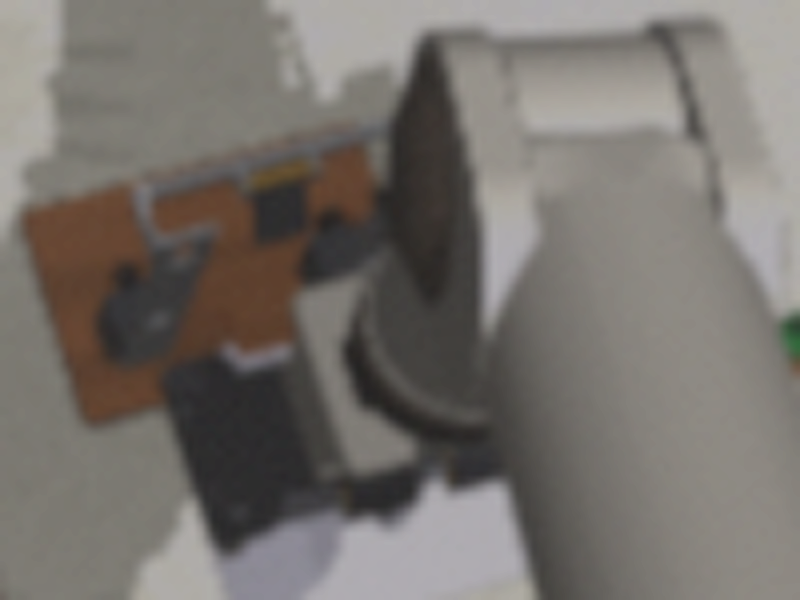

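The top crop is mostly hidden by the arm, but the deck's left edge near (225,570), the foot's left edge (25,215)–(90,420) and the left strip top (160–215,235) are visible. I'll use those for the lateral offset.

```bash
python3 - <<'E'
from m import *;import pickle
C=pickle.load(open("cam2.pkl","rb"));C1=pickle.load(open("cam1.pkl","rb"))
Y=.271;e=np.array([[np.cos(Y),-np.sin(Y)],[np.sin(Y),np.cos(Y)]])
g=np.array([.5332,-.2256,.3453-.159-.0037])
print("tool in rack-yaw frame",e.T@g[:2])
# scanline edges: deck left edge in top, rows below gripper
t=C["top"]
L=cv2.cvtColor(cv2.GaussianBlur(cv2.resize(t["img"],None,fx=4,fy=4,interpolation=cv2.INTER_CUBIC),(7,7),0),cv2.COLOR_RGB2LAB).astype(float)
def edge(L,row,c0,c1,ch,z,c):
    r=L[int(row*4+1.5),int(c0*4):int(c1*4),ch];d=np.gradient(cv2.GaussianBlur(r[None],(9,1),0)[0]);i=np.argmax(abs(d))
    p=((i+int(c0*4)+.5)/4-.5,row);w=onz(c,p,z);return p,e.T@w[:2]
for row in(201,203,205,207,209,211,213): print("deck L",row,*[np.round(v,4) for v in edge(L,row,300,316,2,.1535,t)])
for row in(162,166,170,174,178):print("foot L",row,*[np.round(v,4) for v in edge(L,row,278,297,1,0.006,t)])
t1=C1["top"];L1=cv2.cvtColor(cv2.GaussianBlur(cv2.resize(t1["img"],None,fx=4,fy=4,interpolation=cv2.INTER_CUBIC),(7,7),0),cv2.COLOR_RGB2LAB).astype(float)
for row in(158,164,170):print("foot R",row,*[np.round(v,4) for v in edge(L1,row,322,342,1,0.012,t1)])
o=lambda x,y,z,oy=-.3575:proj(t1,[*(e@[.5555+x,oy+y]),z])
for y in(.062,.038,-.038,-.062):print("strip top y",y,np.round((o(0,y,.206)-[272,132])*6,0))
E
```

```text
tool in rack-yaw frame [ 0.45334816 -0.36010144]
deck L 201 [307.125 201.   ] [ 0.4248 -0.2898]
deck L 203 [307.375 203.   ] [ 0.418  -0.2885]
deck L 205 [308.375 205.   ] [ 0.4106 -0.2896]
deck L 207 [309.125 207.   ] [ 0.4033 -0.29  ]
deck L 209 [309.875 209.   ] [ 0.3961 -0.2903]
deck L 211 [310.125 211.   ] [ 0.3894 -0.289 ]
deck L 213 [310.625 213.   ] [ 0.3825 -0.2886]
foot L 162 [284.125 162.   ] [ 0.6197 -0.2791]
foot L 166 [284.875 166.   ] [ 0.6037 -0.2772]
foot L 170 [291.875 170.   ] [ 0.5812 -0.2982]
foot L 174 [287.625 174.   ] [ 0.5705 -0.278 ]
foot L 178 [288.625 178.   ] [ 0.5544 -0.277 ]
foot R 158 [322.375 158.   ] [ 0.593 -0.423]
foot R 164 [330.375 164.   ] [ 0.5619 -0.4448]
foot R 170 [332.375 170.   ] [ 0.5372 -0.4446]
strip top y 0.062 [161. 169.]
strip top y 0.038 [202. 157.]
strip top y -0.038 [333. 121.]
strip top y -0.062 [374. 110.]
```

```bash
cat >>go.py <<'E'
Y=.271;E2=np.array([[np.cos(Y),-np.sin(Y)],[np.sin(Y),np.cos(Y)]])
def dl(env,x,y,z):
    "target: grip x' (strips -x, entry is .5115), y', kin grip z"
    s,R=st(env);gp=s["position"]+R[:,2]*.159;q=E2.T@gp[:2]
    print("now grip x' %.4f y' %.4f z %.4f"%(*q,gp[2]-.0037),"Frack",np.round(E2.T@s["wrist_force"][:2],2),round(s["wrist_force"][2],2),"M",np.round(s["ft_torque"],2),"gf",round(s["gripper_force"],1))
    w=E2@[x,y];delta(env,(*w,z+.0037),Y)
E
python3 - <<'E'
from rig import env;from go import *
dl(env,.492,-.3555,.183)
E
```

```text
now grip x' 0.4521 y' -0.3602 z 0.1805 Frack [-0.82  0.31] -2.29 M [-0.02  0.    0.05] gf 50.0
t 8.8 pos [ 0.532  -0.226   0.3432] yaw 0.2706 tilt [-0.      0.0001] F [-0.87  0.08 -2.29] gap 0.0096
dp [39.9 -4.7 -2.5] rot [-0.   -0.   -0.02]
```

Call:
{"fn": "drive_tool", "kwargs": {
  "plan": [
    {"grip": 0,"dp": [10,-2,-1.5],"rot": [0,0,0]},
    {"grip": 0,"dp": [15,-3,0],"rot": [0,0,0]},
    {"grip": 0,"dp": [10,0,0],"rot": [0,0,0]},
    {"grip": 0,"dp": [5,0,0],"rot": [0,0,0]},
    {"grip": 0,"dp": [0,0,0],"rot": [0,0,0]},
    {"grip": 0,"dp": [0,0,0],"rot": [0,0,0]},
    {"grip": 0,"dp": [0,0,0],"rot": [0,0,0]},
    {"grip": 0,"dp": [0,0,0],"rot": [0,0,0]}
  ]
}}

```text
t: 9.6
position: [0.5688, -0.2109, 0.3446]
orientation: [0.0, 0.991, 0.135, -0.0]
wrist_force: [0.6, 0.1, -2.6]
finger_gap: 0.0098
gripper_force: 50.0
```

```bash
python3 - <<'E'
from rig import env;from go import *;from m import *;import pickle
dl(env,.5115,-.3555,.182)
C=avg(env,"side",6);pickle.dump(C,open("cam3.pkl","wb"))
cv2.imwrite("pics/near.png",np.clip(cv2.resize(C["img"][100:160,205:285],(800,600),interpolation=cv2.INTER_CUBIC)*1.3,0,255).astype(np.uint8)[...,::-1])
E
```

```text
now grip x' 0.4915 y' -0.3555 z 0.1819 Frack [ 0.57 -0.04] -2.61 M [-0.05  0.03 -0.02] gf 50.0
t 9.6 pos [ 0.5688 -0.2109  0.3446] yaw 0.2701 tilt [-0.0005 -0.0002] F [ 0.56  0.12 -2.61] gap 0.0098
dp [19.9  0.  -0.1] rot [ 0.01  0.03 -0.05]
```

View pics/near.png

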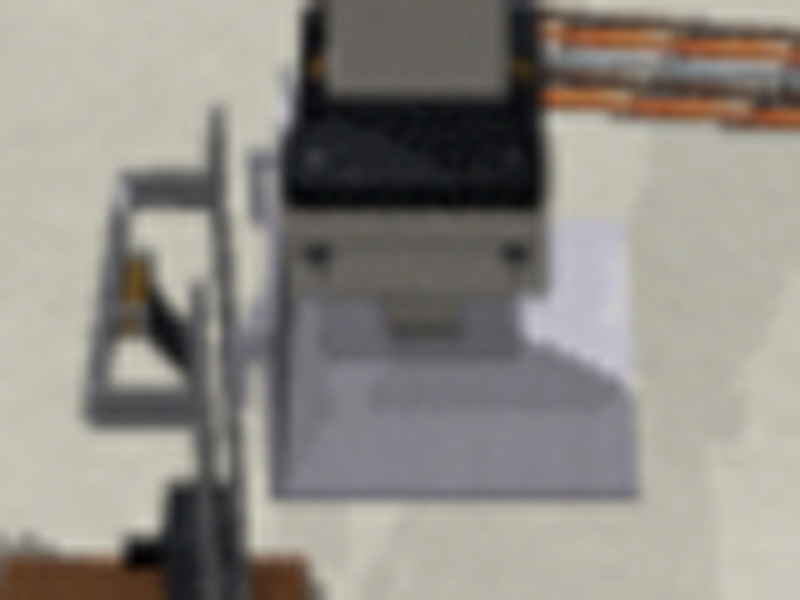

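The near crop shows the far strip top at (215,105), far claw top-left (252,152), lip bottom (255,222), deck corners (275,497) and (637,497). Purely relative check next.

```bash
python3 - <<'E'
from go import *;from h import *;import pickle
c=pickle.load(open("cam3.pkl","rb"))
def pr(n,x,y,z):print(n,np.round((proj(c,[*(E2@[x,y]),z])-[205,100])*10,0))
oy=-.3555
for z in(.205,):
  pr("far strip top",.557,oy-.062,z);pr("near strip top",.557,oy+.038,z)
gz=.182
pr("far claw top",.547,oy-.0525,gz+.015);pr("far lip bot",.547,oy-.0475,gz-.011);pr("near lip bot",.547,oy+.0525,gz-.011)
pr("deck rear",.5365,oy+.075,gz-.029);pr("deck front",.4265,oy+.075,gz-.029)
pr("foot FR",.535,oy-.085,.012)
pr("+1mm y",.535,oy-.084,.012);pr("+1z",.535,oy-.085,.013)
E
```

```text
far strip top [210.  98.]
near strip top [192. 274.]
far claw top [242. 136.]
far lip bot [245. 216.]
near lip bot [229. 398.]
deck rear [264. 493.]
deck front [636. 493.]
foot FR [304. 545.]
+1mm y [304. 547.]
+1z [304. 543.]
```

Relative residuals agree within about 1 mm. I'll creep in.

Call:
{"fn": "drive_tool", "kwargs": {
  "plan": [
    {"grip": 0,"dp": [3,0,0],"rot": [0,0,0]},
    {"grip": 0,"dp": [3,0,0],"rot": [0,0,0]},
    {"grip": 0,"dp": [2,0,0],"rot": [0,0,0]},
    {"grip": 0,"dp": [2,0,0],"rot": [0,0,0]},
    {"grip": 0,"dp": [1,0,0],"rot": [0,0,0]},
    {"grip": 0,"dp": [1,0,0],"rot": [0,0,0]},
    {"grip": 0,"dp": [0,0,0],"rot": [0,0,0]},
    {"grip": 0,"dp": [0,0,0],"rot": [0,0,0]}
  ]
}}

```text
t: 10.7
position: [0.5812, -0.2074, 0.3448]
orientation: [0.0, 0.991, 0.135, 0.001]
wrist_force: [1.1, -0.9, -4.3]
finger_gap: 0.0101
gripper_force: 50.0
```

```bash
python3 - <<'E'
from rig import env;from go import *
dl(env,.5115,-.3555,.182)
E
```

```text
now grip x' 0.5046 y' -0.3555 z 0.1821 Frack [ 0.82 -1.16] -4.26 M [-0.38 -0.21 -0.09] gf 50.0
t 10.7 pos [ 0.5812 -0.2074  0.3448] yaw 0.2706 tilt [ 0.0011 -0.0001] F [ 1.11 -0.9  -4.26] gap 0.0101
dp [7.1 0.1 0.1] rot [ 0.02 -0.06 -0.02]
```

Call:
{"fn": "drive_tool", "kwargs": {
  "plan": [
    {"grip": 0,"dp": [1,0,0],"rot": [0,0,0]},
    {"grip": 0,"dp": [1,0,0],"rot": [0,0,0]},
    {"grip": 0,"dp": [1,0,0],"rot": [0,0,0]},
    {"grip": 0,"dp": [0,0,0],"rot": [0,0,0]},
    {"grip": 0,"dp": [0,0,0],"rot": [0,0,0]}
  ]
}}

```text
t: 11.2
position: [0.5837, -0.2068, 0.3447]
orientation: [0.0, 0.991, 0.135, -0.0]
wrist_force: [-0.8, -4.0, -4.0]
finger_gap: 0.01
gripper_force: 50.0
```

```bash
python3 - <<'E'
from rig import env;from go import *
dl(env,.5115,-.3555,.182)
E
```

```text
now grip x' 0.5070 y' -0.3555 z 0.1820 Frack [-1.8  -3.66] -4.01 M [-0.58  0.09 -0.11] gf 50.0
t 11.2 pos [ 0.5837 -0.2068  0.3447] yaw 0.2704 tilt [ 0.     -0.0003] F [-0.76 -4.01 -4.01] gap 0.01
dp [ 4.5  0.  -0. ] rot [ 0.02  0.   -0.04]
```

A sideways force of −3.7 N suggests the claws are in the slots and rubbing on the +y side. I'll shift 1.2 mm towards −y and go on.

Call:
{"fn": "drive_tool", "kwargs": {
  "plan": [
    {"grip": 0,"dp": [0,0.6,0],"rot": [0,0,0]},
    {"grip": 0,"dp": [0,0.6,0],"rot": [0,0,0]},
    {"grip": 0,"dp": [1,0,0],"rot": [0,0,0]},
    {"grip": 0,"dp": [1,0,0],"rot": [0,0,0]},
    {"grip": 0,"dp": [0,0,0],"rot": [0,0,0]},
    {"grip": 0,"dp": [0,0,0],"rot": [0,0,0]}
  ]
}}

```text
t: 11.8
position: [0.5861, -0.2068, 0.3448]
orientation: [-0.0, 0.991, 0.135, 0.0]
wrist_force: [0.2, 0.1, -3.0]
finger_gap: 0.0095
gripper_force: 50.0
```

```bash
python3 - <<'E'
from rig import env;from go import *
dl(env,.5115,-.3555,.182)
E
```

```text
now grip x' 0.5093 y' -0.3561 z 0.1821 Frack [0.25 0.01] -3.0 M [-0.02 -0.    0.02] gf 50.0
t 11.8 pos [ 0.5861 -0.2068  0.3448] yaw 0.2712 tilt [0.0001 0.0002] F [ 0.24  0.07 -3.  ] gap 0.0095
dp [ 2.2 -0.6  0.1] rot [-0.01 -0.01  0.01]
```

Call:
{"fn": "drive_tool", "kwargs": {
  "plan": [
    {"grip": 0,"dp": [0,0.7,0],"rot": [0,0,0]},
    {"grip": 0,"dp": [1,0.6,0],"rot": [0,0,0]},
    {"grip": 0,"dp": [1,0,0],"rot": [0,0,0]},
    {"grip": 0,"dp": [0,0,0],"rot": [0,0,0]},
    {"grip": 0,"dp": [0,0,0],"rot": [0,0,0]}
  ]
}}

```text
t: 12.3
position: [0.5876, -0.2082, 0.3445]
orientation: [0.0, 0.991, 0.135, -0.001]
wrist_force: [-5.9, -0.5, -1.5]
finger_gap: 0.0096
gripper_force: 50.0
```

```bash
python3 - <<'E'
from rig import env;from go import *
dl(env,.5115,-.3555,.182)
E
```

```text
now grip x' 0.5100 y' -0.3579 z 0.1818 Frack [-5.8   1.14] -1.51 M [-0.12  0.87  0.07] gf 50.0
t 12.3 pos [ 0.5876 -0.2082  0.3445] yaw 0.2701 tilt [-0.0021 -0.0005] F [-5.9  -0.45 -1.51] gap 0.0096
dp [ 1.1 -2.4 -0.2] rot [-0.01  0.12 -0.05]
```

The plate contacts at x' ≈ 0.510, where the back plate should touch (a butt would be 10.5 mm short). I'll back off to mid-play and start down gently.

Call:
{"fn": "drive_tool", "kwargs": {
  "plan": [
    {"grip": 0,"dp": [-1,0,0],"rot": [0,0,0]},
    {"grip": 0,"dp": [-0.8,0,0],"rot": [0,0,0]},
    {"grip": 0,"dp": [0,0,1.5],"rot": [0,0,0]},
    {"grip": 0,"dp": [0,0,1.5],"rot": [0,0,0]},
    {"grip": 0,"dp": [0,0,1.5],"rot": [0,0,0]},
    {"grip": 0,"dp": [0,0,1.5],"rot": [0,0,0]},
    {"grip": 0,"dp": [0,0,0],"rot": [0,0,0]},
    {"grip": 0,"dp": [0,0,0],"rot": [0,0,0]}
  ]
}}

```text
t: 13.1
position: [0.5865, -0.2083, 0.3391]
orientation: [0.0, 0.991, 0.135, -0.0]
wrist_force: [-2.2, 0.6, 0.9]
finger_gap: 0.0098
gripper_force: 50.0
```

```bash
python3 - <<'E'
from rig import env;from go import *
dl(env,.5095,-.3575,.160)
E
```

```text
now grip x' 0.5093 y' -0.3578 z 0.1764 Frack [-1.93  1.2 ] 0.92 M [0.01 0.35 0.07] gf 50.0
t 13.1 pos [ 0.5865 -0.2083  0.3391] yaw 0.2706 tilt [-0.0001 -0.0004] F [-2.18  0.64  0.92] gap 0.0098
dp [ 0.2 -0.2 16.4] rot [ 0.02  0.01 -0.02]
```

Call:
{"fn": "drive_tool", "kwargs": {
  "plan": [
    {"grip": 0,"dp": [-0.2,0,1],"rot": [0,0,0]},
    {"grip": 0,"dp": [0,0,1],"rot": [0,0,0]},
    {"grip": 0,"dp": [0,0,1],"rot": [0,0,0]},
    {"grip": 0,"dp": [0,0,0],"rot": [0,0,0]},
    {"grip": 0,"dp": [0,0,0],"rot": [0,0,0]}
  ]
}}

```text
t: 13.6
position: [0.5862, -0.2086, 0.3356]
orientation: [0.0, 0.991, 0.135, -0.0]
wrist_force: [-3.5, -1.8, 1.0]
finger_gap: 0.0097
gripper_force: 50.0
```

```bash
python3 - <<'E'
from rig import env;from go import *
dl(env,.5095,-.3575,.160)
E
```

```text
now grip x' 0.5089 y' -0.3579 z 0.1729 Frack [-3.88 -0.78] 0.95 M [-0.13  0.34 -0.02] gf 50.0
t 13.6 pos [ 0.5862 -0.2086  0.3356] yaw 0.2705 tilt [-0.0003 -0.0002] F [-3.53 -1.79  0.95] gap 0.0097
dp [ 0.5 -0.4 12.9] rot [ 0.01  0.02 -0.03]
```

Call:
{"fn": "drive_tool", "kwargs": {
  "plan": [
    {"grip": 0,"dp": [-0.2,0,1],"rot": [0,0,0]},
    {"grip": 0,"dp": [0,0,1],"rot": [0,0,0]},
    {"grip": 0,"dp": [0,0,1],"rot": [0,0,0]},
    {"grip": 0,"dp": [0,0,1],"rot": [0,0,0]},
    {"grip": 0,"dp": [0,0,0],"rot": [0,0,0]},
    {"grip": 0,"dp": [0,0,0],"rot": [0,0,0]}
  ]
}}

```text
t: 14.2
position: [0.5859, -0.2085, 0.3315]
orientation: [-0.0, 0.991, 0.135, -0.0]
wrist_force: [-2.6, -1.3, 1.0]
finger_gap: 0.0099
gripper_force: 50.0
```

```bash
python3 - <<'E'
from rig import env;from go import *
dl(env,.5095,-.3575,.160)
E
```

```text
now grip x' 0.5086 y' -0.3577 z 0.1688 Frack [-2.83 -0.56] 0.97 M [-0.21  0.49  0.02] gf 50.0
t 14.2 pos [ 0.5859 -0.2085  0.3315] yaw 0.2706 tilt [-0.0007  0.    ] F [-2.58 -1.3   0.97] gap 0.0099
dp [ 0.8 -0.2  8.8] rot [-0.01  0.04 -0.02]
```

Call:
{"fn": "drive_tool", "kwargs": {
  "plan": [
    {"grip": 0,"dp": [0,0,1],"rot": [0,0,0]},
    {"grip": 0,"dp": [0,0,1],"rot": [0,0,0]},
    {"grip": 0,"dp": [0,0,1],"rot": [0,0,0]},
    {"grip": 0,"dp": [0,0,1],"rot": [0,0,0]},
    {"grip": 0,"dp": [0,0,0],"rot": [0,0,0]},
    {"grip": 0,"dp": [0,0,0],"rot": [0,0,0]}
  ]
}}

```text
t: 14.8
position: [0.5859, -0.2084, 0.3272]
orientation: [-0.0, 0.991, 0.135, -0.0]
wrist_force: [-1.6, -1.0, -1.4]
finger_gap: 0.0094
gripper_force: 50.0
```

```bash
python3 - <<'E'
from rig import env;from go import *
dl(env,.5095,-.3575,.160)
E
```

```text
now grip x' 0.5086 y' -0.3575 z 0.1645 Frack [-1.79 -0.49] -1.36 M [-0.27  0.49 -0.07] gf 50.0
t 14.8 pos [ 0.5859 -0.2084  0.3272] yaw 0.2706 tilt [-0.0008  0.0003] F [-1.59 -0.95 -1.36] gap 0.0094
dp [ 0.8 -0.1  4.5] rot [-0.03  0.04 -0.02]
```

Call:
{"fn": "drive_tool", "kwargs": {
  "plan": [
    {"grip": 0,"dp": [0,0,1],"rot": [0,0,0]},
    {"grip": 0,"dp": [0,0,1],"rot": [0,0,0]},
    {"grip": 0,"dp": [0,0,0],"rot": [0,0,0]},
    {"grip": 0,"dp": [0,0,0],"rot": [0,0,0]}
  ]
}}

```text
t: 15.2
position: [0.5859, -0.2084, 0.3254]
orientation: [-0.0, 0.991, 0.135, -0.0]
wrist_force: [-3.3, -0.7, -2.6]
finger_gap: 0.0099
gripper_force: 50.0
```

Call:
{"fn": "drive_tool", "kwargs": {
  "plan": [
    {"grip": 0,"dp": [0,0,0.8],"rot": [0,0,0]},
    {"grip": 0,"dp": [0,0,0.7],"rot": [0,0,0]},
    {"grip": 0,"dp": [0,0,0],"rot": [0,0,0]},
    {"grip": 0,"dp": [0,0,0],"rot": [0,0,0]}
  ]
}}

```text
t: 15.6
position: [0.5866, -0.208, 0.3243]
orientation: [-0.0, 0.991, 0.135, 0.001]
wrist_force: [-0.5, -0.6, -3.9]
finger_gap: 0.0097
gripper_force: 50.0
```

Call:
{"fn": "drive_tool", "kwargs": {
  "plan": [
    {"grip": 0,"dp": [0,0,0.7],"rot": [0,0,0]},
    {"grip": 0,"dp": [0,0,0.7],"rot": [0,0,0]},
    {"grip": 0,"dp": [0,0,0],"rot": [0,0,0]},
    {"grip": 0,"dp": [0,0,0],"rot": [0,0,0]}
  ]
}}

```text
t: 16.0
position: [0.5861, -0.2084, 0.3228]
orientation: [-0.0, 0.991, 0.135, 0.0]
wrist_force: [1.0, 1.0, -3.8]
finger_gap: 0.0098
gripper_force: 50.0
```

```bash
python3 - <<'E'
from rig import env;from go import *;from m import *
dl(env,.5095,-.3575,.160)
C=avg(env,"side",6)
cv2.imwrite("pics/seat.png",np.clip(cv2.resize(C["img"][100:160,205:285],(800,600),interpolation=cv2.INTER_CUBIC)*1.3,0,255).astype(np.uint8)[...,::-1])
E
```

```text
now grip x' 0.5090 y' -0.3577 z 0.1601 Frack [1.18 0.68] -3.78 M [-0.04  0.01 -0.  ] gf 50.0
t 16.0 pos [ 0.5861 -0.2084  0.3228] yaw 0.2707 tilt [0.0001 0.0001] F [ 0.96  0.98 -3.78] gap 0.0098
dp [ 0.5 -0.2  0.1] rot [-0.   -0.   -0.02]
```

Call:
{"fn": "drive_tool", "kwargs": {
  "plan": [
    {"grip": 0,"dp": [0,0,0.7],"rot": [0,0,0]},
    {"grip": 0,"dp": [0,0,0.7],"rot": [0,0,0]},
    {"grip": 0,"dp": [0,0,0],"rot": [0,0,0]},
    {"grip": 0,"dp": [0,0,0],"rot": [0,0,0]}
  ]
}}

```text
t: 16.7
position: [0.5862, -0.2084, 0.3221]
orientation: [0.0, 0.991, 0.135, 0.0]
wrist_force: [-2.8, 0.3, 4.8]
finger_gap: 0.0099
gripper_force: 50.0
```

```bash
python3 - <<'E'
from rig import env;from go import *
dl(env,.5095,-.3575,.160)
E
```

```text
now grip x' 0.5091 y' -0.3578 z 0.1594 Frack [-2.59  1.03] 4.8 M [0.19 0.37 0.05] gf 50.0
t 16.7 pos [ 0.5862 -0.2084  0.3221] yaw 0.2706 tilt [ 0.0005 -0.0005] F [-2.77  0.3   4.8 ] gap 0.0099
dp [ 0.5 -0.2 -0.6] rot [ 0.03 -0.02 -0.02]
```

```bash
python3 - <<'E'
from rig import env;from m import *;import pickle
a=pickle.load(open("cam1.pkl","rb"))["side"]["img"];n=avg(env,"side",6)["img"]
G=lambda i:cv2.cvtColor(i,cv2.COLOR_RGB2GRAY)[120:146,214:228]
for r,(x,y) in enumerate(zip(G(a),G(n))):print(120+r,x,y)
for i in(a,n):
    h=cv2.cvtColor(i[115:145,205:240],cv2.COLOR_RGB2HSV);m=(h[...,0]>12)&(h[...,0]<28)&(h[...,1]>110);q=np.argwhere(m);print("yellow",q.mean(0),len(q))
E
```

```text
120 [146 141 122 106  74  79  80  80  76  66  67  65  63  97] [148 138 112 102  69  76  68  68  67  70  74  79  68  58]
121 [147 141 119 113 115 130 132 130 129 126 127 116  79  95] [148 135  91  95 110 130 130 128 128 125 110  86  65  44]
122 [146 136 114 113 130 147 148 146 147 147 147 133  83  90] [146 125  78  88 127 150 150 148 148 144 123  84  61  40]
123 [144 133 112 108 130 147 148 148 147 147 148 136  92  87] [142 119  75  86 128 149 151 151 149 146 123  81  63  37]
124 [144 132 113 108 129 139 143 148 146 145 145 137  96  86] [142 118  75  82 118 130 141 149 148 146 129  82  63  35]
125 [142 130 107  88 104 106 120 146 145 144 145 137  97  82] [139 111  73  67  84  92 116 147 148 148 132  83  63  32]
126 [140 124 103  75  91  93 106 144 146 145 146 135  96  78] [136  97  71  58  65  67 103 146 149 148 132  85  71  45]
127 [138 121 103  75  93  92 102 144 147 144 140 132  97  78] [133  91  69  55  62  61  99 148 149 144 123  84  83  72]
128 [137 119 101  71  94  85  84 131 145 141 129 120 104  79] [131  84  66  53  60  53  79 132 147 137 105  95 112  88]
129 [133 114  96  74
[... 1309 characters left out ...]
 60  61  63  82 105  91] [63 61 61 59 59 59 59 57 59 61 64 75 74 48]
141 [ 68  61  60  60  60  61  61  61  61  60  62  78 104  92] [64 59 62 60 59 61 60 61 60 62 64 72 71 47]
142 [ 94  82  82  81  82  83  82  82  82  80  74  78 101  93] [93 81 82 82 81 81 81 81 77 64 65 70 72 51]
143 [134 132 133 133 132 133 133 130 132 123  93  73  93  92] [136 133 134 133 134 133 134 133 119  73  65  70  73  54]
144 [147 149 150 149 150 149 149 147 147 138  98  71  93 102] [149 150 151 151 152 151 149 148 133  78  65  68  73  57]
145 [146 147 147 147 148 148 147 147 147 141 107  73  96 111] [148 149 149 149 150 151 150 148 136  91  70  68  72  56]
yellow [12.875 13.25 ] 8
yellow [13.         13.14285714] 7
```

The pawl's lower edge matches its rest profile pixel for pixel while I press about 8 N against a rigid stop, so the pawl has snapped back. A gentle upward tug will confirm the lock.

Call:
{"fn": "drive_tool", "kwargs": {
  "plan": [
    {"grip": 0,"dp": [0,0,-0.7],"rot": [0,0,0]},
    {"grip": 0,"dp": [0,0,-0.7],"rot": [0,0,0]},
    {"grip": 0,"dp": [0,0,-0.8],"rot": [0,0,0]},
    {"grip": 0,"dp": [0,0,-0.8],"rot": [0,0,0]},
    {"grip": 0,"dp": [0,0,0],"rot": [0,0,0]},
    {"grip": 0,"dp": [0,0,0],"rot": [0,0,0]}
  ]
}}

```text
t: 17.6
position: [0.5861, -0.2084, 0.3242]
orientation: [-0.0, 0.991, 0.135, -0.0]
wrist_force: [0.0, 0.3, -2.5]
finger_gap: 0.01
gripper_force: 50.0
```

```bash
python3 - <<'E'
from rig import env;from go import *
dl(env,.5095,-.3575,.160)
E
```

```text
now grip x' 0.5089 y' -0.3576 z 0.1615 Frack [0.1  0.32] -2.52 M [-0.05  0.05 -0.  ] gf 50.0
t 17.6 pos [ 0.5861 -0.2084  0.3242] yaw 0.2708 tilt [-0.0002  0.0002] F [ 0.01  0.33 -2.52] gap 0.01
dp [ 0.6 -0.1  1.5] rot [-0.01  0.01 -0.01]
```

Call:
{"fn": "drive_tool", "kwargs": {
  "plan": [
    {"grip": 0,"dp": [0,0,-0.7],"rot": [0,0,0]},
    {"grip": 0,"dp": [0,0,-0.7],"rot": [0,0,0]},
    {"grip": 0,"dp": [0,0,0],"rot": [0,0,0]},
    {"grip": 0,"dp": [0,0,0],"rot": [0,0,0]}
  ]
}}

```text
t: 18.0
position: [0.586, -0.2084, 0.3256]
orientation: [-0.0, 0.991, 0.135, -0.0]
wrist_force: [0.5, 0.5, -5.4]
finger_gap: 0.0097
gripper_force: 50.0
```

```bash
python3 - <<'E'
from rig import env;from go import *
dl(env,.5095,-.3575,.160)
E
```

```text
now grip x' 0.5088 y' -0.3576 z 0.1629 Frack [0.61 0.39] -5.38 M [-0.   -0.04  0.01] gf 50.0
t 18.0 pos [ 0.586  -0.2084  0.3256] yaw 0.2707 tilt [-0.0003  0.0001] F [ 0.48  0.54 -5.38] gap 0.0097
dp [ 0.7 -0.2  2.9] rot [-0.01  0.01 -0.02]
```

Call:
{"fn": "drive_tool", "kwargs": {
  "plan": [
    {"grip": 0,"dp": [0,0,-0.7],"rot": [0,0,0]},
    {"grip": 0,"dp": [0,0,0],"rot": [0,0,0]},
    {"grip": 0,"dp": [0,0,0],"rot": [0,0,0]}
  ]
}}

```text
t: 18.3
position: [0.586, -0.2084, 0.326]
orientation: [-0.0, 0.991, 0.135, -0.0]
wrist_force: [2.8, -0.6, -9.7]
finger_gap: 0.0099
gripper_force: 50.0
```

```bash
python3 - <<'E'
from rig import env;from go import *
dl(env,.5095,-.3575,.160)
E
```

```text
now grip x' 0.5088 y' -0.3576 z 0.1633 Frack [ 2.57 -1.39] -9.66 M [-0.12 -0.21 -0.01] gf 50.0
t 18.3 pos [ 0.586  -0.2084  0.326 ] yaw 0.2708 tilt [-0.0005  0.0004] F [ 2.84 -0.65 -9.66] gap 0.0099
dp [ 0.7 -0.1  3.3] rot [-0.03  0.02 -0.01]
```

Locked: the tug meets about 7 N after the play. Now I'll lower back to rest, press lightly, and release.

Call:
{"fn": "drive_tool", "kwargs": {
  "plan": [
    {"grip": 0,"dp": [0,0,1],"rot": [0,0,0]},
    {"grip": 0,"dp": [0,0,1],"rot": [0,0,0]},
    {"grip": 0,"dp": [0,0,1],"rot": [0,0,0]},
    {"grip": 0,"dp": [0,0,0.8],"rot": [0,0,0]},
    {"grip": 0,"dp": [0,0,0.6],"rot": [0,0,0]},
    {"grip": 0,"dp": [0,0,0.2],"rot": [0,0,0]},
    {"grip": 0,"dp": [0,0,0],"rot": [0,0,0]},
    {"grip": 0,"dp": [0,0,0],"rot": [0,0,0]}
  ]
}}

```text
t: 19.1
position: [0.5862, -0.2084, 0.3223]
orientation: [0.0, 0.991, 0.135, 0.0]
wrist_force: [-1.0, -0.2, -1.3]
finger_gap: 0.01
gripper_force: 50.0
```

Call:
{"fn": "drive_tool", "kwargs": {
  "plan": [
    {"grip": 0.4,"dp": [0,0,0],"rot": [0,0,0]},
    {"grip": 0.4,"dp": [0,0,0],"rot": [0,0,0]},
    {"grip": 0.4,"dp": [0,0,0],"rot": [0,0,0]},
    {"grip": 0.4,"dp": [0,0,0],"rot": [0,0,0]},
    {"grip": 0.4,"dp": [0,0,0],"rot": [0,0,0]},
    {"grip": 0.4,"dp": [0,0,0],"rot": [0,0,0]}
  ]
}}

```text
t: 19.7
position: [0.5861, -0.2084, 0.322]
orientation: [0.0, 0.991, 0.135, 0.0]
wrist_force: [-0.2, 0.3, -0.6]
finger_gap: 0.0369
gripper_force: 0.0
```

Open. Retract straight up, then check.

Call:
{"fn": "drive_tool", "kwargs": {
  "plan": [
    {"grip": 0.4,"dp": [0,0,-10],"rot": [0,0,0]},
    {"grip": 0.4,"dp": [0,0,-25],"rot": [0,0,0]},
    {"grip": 0.4,"dp": [0,0,-40],"rot": [0,0,0]},
    {"grip": 0.4,"dp": [0,0,-40],"rot": [0,0,0]},
    {"grip": 0.4,"dp": [-30,0,-30],"rot": [0,0,0]},
    {"grip": 0.4,"dp": [-40,0,0],"rot": [0,0,0]},
    {"grip": 0.4,"dp": [0,0,0],"rot": [0,0,0]},
    {"grip": 0.4,"dp": [0,0,0],"rot": [0,0,0]}
  ]
}}

```text
t: 20.5
position: [0.5179, -0.2279, 0.4678]
orientation: [0.001, 0.991, 0.134, 0.0]
wrist_force: [0.8, -0.1, -0.6]
finger_gap: 0.0364
gripper_force: 0.0
```

```bash
python3 - <<'E'
from rig import env;from go import *;from m import *;import pickle
dl(env,.5095,-.3575,.3)
c=avg(env,"side",6);n=c["img"];a=pickle.load(open("cam1.pkl","rb"))["side"]["img"]
G=lambda i:cv2.cvtColor(i,cv2.COLOR_RGB2GRAY)[130:138,216:224]
print(np.abs(G(a).astype(int)-G(n))[3:].max(),"pawl lower-edge diff");print(G(a),G(n))
L=cv2.cvtColor(cv2.GaussianBlur(n,(3,3),0),cv2.COLOR_RGB2LAB)
m=(L[...,2]<126).astype(np.uint8);k,l,st,ce=cv2.connectedComponentsWithStats(m[90:190,200:300])
for s_,q in zip(st[1:],ce[1:]):
    if s_[4]>80:print(s_,q)
gz=.1597;oy=-.3578
for nm,x,y,z in(("deck rear near",.554,oy+.075,gz-.029),("deck front near",.444,oy+.075,gz-.029),("deck front far",.444,oy-.075,gz-.029),("plate top far",.554,oy-.075,gz+.031)):
    print(nm,np.round(proj(c,[*(E2@[x,y]),z])-[200,90],1))
# bystanders unchanged? diff of side image in their areas
for nm,(x0,y0,x1,y1) in dict(brush=(140,155,185,212),dropper=(244,108,262,140),pot=(130,335,172,375),fig=(280,215,302,243)).items():
    print(nm,np.abs(a[y0:y1,x0:x1].astype(int)-n[y0:y1,x0:x1]).mean())
E
```

```text
now grip x' 0.4380 y' -0.3585 z 0.3051 Frack [ 0.72 -0.33] -0.58 M [ 0.01 -0.02 -0.04] gf 0.0
t 20.5 pos [ 0.5179 -0.2279  0.4678] yaw 0.2686 tilt [ 0.0005 -0.0017] F [ 0.78 -0.13 -0.58] gap 0.0364
dp [71.5 -0.9  5.1] rot [ 0.1  -0.   -0.14]
18 pawl lower-edge diff
[[105  95 103  84  43  68 117 136]
 [ 93  79  80  69  39  43  77 112]
 [ 76  61  59  54  33  35  50  78]
 [ 76  78  78  70  37  33  39  56]
 [103 127 130 117  71  34  35  46]
 [118 145 147 142 116  72  36  44]
 [127 146 148 147 142 118  71  47]
 [130 145 146 147 146 142 117  73]] [[ 70  65  67  52  26  61 114 128]
 [ 66  62  63  53  21  29  66  93]
 [ 56  59  58  50  19  16  31  56]
 [ 60  77  78  68  30  15  23  42]
 [ 90 127 131 118  70  30  20  37]
 [109 146 148 143 117  70  31  35]
 [122 147 147 146 141 119  71  41]
 [124 144 146 146 147 142 117  72]]
[ 26  38  35  28 542] [38.83948339 51.10701107]
deck rear near [25.9 64.9]
deck front near [62.5 64.9]
deck front far [61.6 37.3]
plate top far [27.5 21.3]
brush 14.71384015594542
dropper 18.903935185185187
pot 0.6333333333333333
fig 10.212121212121213
```

```bash
python3 - <<'E'
from rig import env;from m import *;import pickle
C=pickle.load(open("cam1.pkl","rb"))
for cam,boxes in(("side",dict(brush=(140,150,185,212,0,12),drop=(240,105,270,142,40,85),fig=(278,212,305,245,0,12))),("top",dict(brush=(245,105,275,150,0,12),drop=(365,160,388,185,40,85),fig=(243,230,262,250,0,12)))):
    n=avg(env,cam,4)["img"]
    for k,(x0,y0,x1,y1,a,b) in boxes.items():
        r=[]
        for i in(C[cam]["img"],n):
            h=cv2.cvtColor(i[y0:y1,x0:x1],cv2.COLOR_RGB2HSV);q=np.argwhere((h[...,0]>=a)&(h[...,0]<=b)&(h[...,1]>100));r.append((np.round(q.mean(0),1),len(q)) if len(q) else 0)
        print(cam,k,r)
E
```

```text
side brush [(array([25.4, 20.7]), 70), (array([24.1, 21.8]), 84)]
side drop [(array([14.3, 12.5]), 27), (array([14.3, 12.5]), 27)]
side fig [(array([20. , 12.4]), 226), (array([19.9, 12.3]), 225)]
top brush [(array([21.7, 10. ]), 3), (array([24. , 14.4]), 5)]
top drop [(array([11.9, 14. ]), 7), 0]
top fig [(array([10.1,  9.2]), 77), (array([9.3, 7.9]), 47)]
```

```bash
python3 -c "
from rig import env
print(env.job_done())"
```

```text
the job is handed in; nothing more can be done
None
```

The shelf is hooked in the upper slots of the middle-sized rack, fully home with the pawl locked over its tongue (an upward tug met about 7 N). I let go, retracted and handed the job in at about 21 s; camera checks showed the bystanders unmoved, though the brush jar was less certain under the arm's shadow.

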